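# Lift a half-loaded bottle rack level with its hook-on handle

## Robot

A 7-joint arm with a two-finger parallel gripper is mounted at the origin on the work surface; the furniture and walls round the work are solid. World frame = base frame: x ahead of the robot, y to its left, z up, the work surface at z = 0. Lengths are in m, angles in rad, forces in N, time in s.
With the tool pointing down it reaches from about 0.4 to 0.875 m from the base axis. Payload 6.5 kg.
Tool frame: the origin (TCP) lies at the very end of the fingers, on their centre line; the grasp point (between the pads) lies 19 mm behind it; z points along the fingers, y is the line along which they close (so a half turn about z gives the same grasp; the last joint's range is limited). The gripper opens to 88 mm and grips with 3 to 60 N. Pads are 18 mm wide; open, the fingers measure 123 mm over their backs; the gripper's body (75 mm by 187 mm) begins 45 mm behind the grasp point.
Start: joints at [-1.192, 0.536, -0.004, 1.538, 0.003, 1.067, -0.071], TCP at [0.28, 0.587, 0.239] pointing down, gripper open.
Joint ranges: [-2.7, 2.7], [-0.37, 2.16], [-1.27, 1.26], [0.24, 2.4], [-1.31, 4.45], [0.19, 1.91], [-2.76, 2.76]. Speed limits (rad/s): [2.39, 2.39, 3.14, 3.14, 3.14, 3.14, 3.14].

## Interface

Orientations are given as a unit quaternion [w, x, y, z].
In Python, from workcell import get_state, grab_frame, sign_off, search_frame, tip_of gives the robot as it stands. The module is installed in compiled form; this text tells all that it offers.
- The arm moves only by the shell command python3 -m crank 'ROWS' [FORCE]. ROWS is JSON, a list of rows, each an object with "travel": the shift along the world's x, y, z in cm, a list of three; "delta_rot": the turn, a rotation vector about the world's x, y, z in rad, a list of three; "fingers": the finger opening in cm, from 0 to 8.81. In form: [{"travel": [x, y, z], "delta_rot": [ax, ay, az], "fingers": fingers}, ...]. A call has 1 to 20 rows; each row shifts and turns the commanded pose from where the row before left it; what a row does not reach is not made up. A row lasts 1/12 s, in which the tool goes at most 41.7 mm and 7.16 degrees, less where a joint would pass 70% of its speed; a pose out of reach is approached as far as the arm can. A call with a gripper value outside its range is refused whole. The fingers move at their own pace and stop on an object; FORCE is the grip in N (left out, the last holds). Time passes only in rows, so rows that do not move let the fingers close. It gives the time, the measured TCP pose, the force, the opening and the grip force at its end, in the units of the state.
- get_state(): the state, without advancing time (a new reading comes with each control period).
- grab_frame(name): name is "scene" or "top"; returns a dict with "img" (420x560x3 uint8, red, green, blue), "K" (3x3 intrinsics, pixels), "k1" (the pictures are not rectified: a ray, as slopes to the right and down, at radius r is drawn at 1 + k1 r^2 times it, then the intrinsics apply), "rvec" (rotation vector, rad) and "tvec" (3), from world to camera coordinates, as OpenCV has them. Camera axes: x right, y down, z forward; pixel columns grow to the right and rows downward; lengths in m; the calibration is good to about 2 mm. A picture is of the moment at which its call begins. There is no depth.
- sign_off(): hands the job in; it is judged then, once.
Trained networks look in a picture, given as the dict that the camera call returned (one of the last four; its "shot" number tells which), for a name from the list of things; names that differ only in an ending like _2 or _b are one class to them, and where a whole thing is asked for, a point or a joint stands for the part that bears it (a point fixed in the world has none). Each returns a list of dicts, best first, with "p" (0 to 1); they miss things now and then, are a little off and sometimes report something else, mostly with a low value. They report only what shows in the picture. A call takes as long as a camera call. They do not tell look-alikes from the thing itself.
- search_frame(picture, query): "rect" ([left, top, right, bottom] in pixels, round what is visible of it).
- tip_of(picture, query): "position" ([column, row] in pixels: a listed point, or the origin of a listed thing).
The state is a dict: "time": time; "joint_pos": joint angles; "joint_vel": joint speeds; "joint_efforts": joint torques, N m; "ee_pos": TCP position; "orientation": TCP orientation; "ft_force": force on the tool from outside, world axes, zero at the start; "torque": the same for the moment, N m; "grip_width": opening from 0.0 (shut) to 1.0 (fully open); "gripper_force": force on a finger pad.
Only numpy, scipy, OpenCV 4.12 (cv2) and the standard library are available. Lean on these libraries where they do the work, as an engineer would, in place of code of your own. Each camera call takes 0.05 s, during which the arm holds its last target. There are 200 camera calls.

## Task

Take the hook-on lifting handle out of its stand, hook it under the rack's steel carrying bar over the empty half, and slide it along the bar, with the rack still standing, to the red mark, where the rack balances. Then lift the rack with the handle about 10 cm clear of the bench and finish holding it there, level and still, with both bottles upright in their places. The gripper holds only the handle, and the other things on the bench stay where they are.

Things in the scene. Friction and masses are not known exactly. Their poses are not given: they have to be found in the camera images.
- lifter: Loose lifting handle, 80 g, 117 mm tall: steel J hook below a blue grip; starts upright in the stand. Origin: middle of the hook's underside, z up. In mm: floor plate z 0-6; back plate x -15 to -9, z 0-57; lip x 9 to 14, z 0-18; cross plate z 51-57, from back plate to grip. Open on its +x side from z 18 to 51. All 24 wide along y.
- seat (a point): Centre of the hook's throat floor, where the bar comes to rest: (0, 0, 6 mm) in the handle's frame. The throat is 18 mm wide, x -9 to +9 mm.
- grip (a point): Middle of the handle's blue block grip, (0, 0, 87 mm) in the handle's frame, straight above the seat. The grip is 22 mm (x) by 26 mm (y) by 60 mm tall (z 57 to 117); pinch it across either pair of faces.
- stand: Fixed grey stand for the lifting handle: base 74 x 66 x 5 mm with a square socket around the hook, socket floor 5 mm and rim 30 mm above the bench, about 2 mm of play; the handle lifts straight up out of it. Origin: centre of its underside.
- rack: Loose white four-place bottle rack, 140 g, base 128 (x) by 176 (y) mm, on the bench. Origin: centre of its underside, z up. A 10 x 10 mm square steel carrying bar runs along y at x = 0, z 70 to 80 mm, between end posts (inner faces y = -80 and +80). Bottle places at x = +-38, y = +-42 mm, collars up to z 22 mm; the two at y = +42 hold bottles, the two at y = -42 are empty.
- bay (a point): Point on the bar's underside over the empty half, (0, -35, 70 mm) in the rack's frame. From y = -65 to 0 mm the hook can be lowered beside the bar and passed under it, from either side. Near the mark the bottles, about 20 mm from the bar's middle, block this, so the hook must come along the bar.
- mark (a point): Middle of the red band (24 mm long) on the carrying bar, on the bar's underside: (0, +25, 70 mm) in the rack's frame. The hook's middle belongs here: the loaded rack (about 340 g) balances at this point.
- stain_red: Loose dark red dropper bottle with a white cap, 34 mm in diameter, 80 mm tall (body 62 mm), 100 g, standing in one of the places at y = +42 mm of the rack on the 6 mm thick base. Origin: centre of its underside.
- stain_blue: Loose dark blue dropper bottle with a white cap, 34 mm in diameter, 82 mm tall (body 63 mm), 100 g, standing in the other place at y = +42 mm. Origin: centre of its underside.
- beaker: Bystander: glass beaker, 54 mm across, 69 mm tall. Origin: centre of its underside.
- objective_can: Bystander: black screw can with white cap, 35 mm across, 52 mm tall. Origin: centre of its underside.
- conical_flask: Bystander: conical glass flask, 64 mm across, 105 mm tall. Origin: centre of its underside.
- timer: Bystander: white bench timer, 66 x 64 x 19 mm. Origin: centre of its underside.
- petri_1: Bystander: petri dish with lid, 70 mm across, 15 mm tall. Origin: centre of its underside.
Mind the look-alikes: they are no part of the job. There is more than one size of the lifter; the one meant has the size given above.

How it is judged:
On the way, in this order (a step that is already met when the one before it is completed fails the run):
1. the hook hangs round the bar over the empty half (hook's middle 8 to 70 mm to the empty side of the bar's middle), lip risen behind the bar, rack standing (x of seat in the frame of rack between -0.008 and 0.008 m and z of seat in the frame of rack between 0.056 and 0.0725 m and y of seat in the frame of rack between -0.07 and -0.008 m and height (world z) of rack below 0.012 m), for 0.1 s.
2. the hook, still round the bar, has been slid to within 12 mm of the middle of the red mark, rack still standing (x of seat in the frame of rack between -0.008 and 0.008 m and z of seat in the frame of rack between 0.056 and 0.0725 m and y of seat in the frame of rack between 0.013 and 0.037 m and height (world z) of rack below 0.012 m), for 0.1 s.
At the end, for the whole second after the job is handed in: The gripper holds only the handle; its hook carries the rack within 12 mm of the mark's middle, the rack over 80 mm above the bench, tilted under 0.1 rad, slower than 0.03 m/s and 0.2 rad/s; both bottles stand in their places, tilted under 0.18 rad; the arm touches neither (x of seat in the frame of rack between -0.008 and 0.008 m and z of seat in the frame of rack between 0.056 and 0.0725 m and y of seat in the frame of rack between 0.013 and 0.037 m and height (world z) of rack above 0.08 m and angle between rack's own z axis and vertical below 0.1 rad and linear speed of rack below 0.03 m/s and angular speed of rack below 0.2 rad/s and contact force between the fingers and lifter above 1.5 N and contact force between lifter and rack above 1.5 N and contact force between each of the arm, the fingers and rack below 0.3 N and y of stain_red in the frame of rack between 0.036 and 0.048 m and z of stain_red in the frame of rack between 0 and 0.014 m and angle between each of stain_red, stain_blue's own z axis and vertical below 0.18 rad and (x of stain_red in the frame of rack between 0.032 and 0.044 m or x of stain_red in the frame of rack between -0.044 and -0.032 m) and contact force between each of the arm, the fingers and stain_red below 0.3 N and y of stain_blue in the frame of rack between 0.036 and 0.048 m and z of stain_blue in the frame of rack between 0 and 0.014 m and (x of stain_blue in the frame of rack between 0.032 and 0.044 m or x of stain_blue in the frame of rack between -0.044 and -0.032 m) and contact force between each of the arm, the fingers and stain_blue below 0.3 N); the arm keeps its last pose, push and grip.
It fails at once if a bottle in the rack is tipped by more than 0.45 rad (angle between any of stain_red, stain_blue's own z axis and vertical above 0.45 rad).
It fails at once if a bystander is shifted by more than 30 mm (distance of any of beaker, objective_can, conical_flask, timer, petri_1 from where it was at the start of the episode above 0.03 m).
It also fails if it takes over 51 s, if anything falls off the work surface, if the arm or the gripper's body presses on something with over 40 N, if the wrist force passes 120 N, or if a joint passes its speed limit or range.

## Working session

There is one attempt and no reset: what is moved stays moved. The work goes in short steps, Python scripts to look and compute and a shell command to move; the robot and the scene stay as the last step left them, time stands still between calls to the robot, and variables do not carry over. Pictures are saved under pics/ and viewed, at most 10 in all, crops included, and the job is handed in when it is done.

```bash
mkdir -p pics
cat > h.py <<'E'
import numpy as np, cv2
from workcell import *
def cam(f):
    R=cv2.Rodrigues(np.array(f["rvec"],float))[0]; return np.array(f["K"],float),float(f["k1"]),R,np.array(f["tvec"],float).ravel()
def D(k1): return np.array([k1,0,0,0,0.])
def ray(f,px):
    K,k1,R,t=cam(f); u=cv2.undistortPoints(np.array([[px]],float),K,D(k1))[0,0]
    return -R.T@t, R.T@np.array([u[0],u[1],1.])
def at_z(f,px,z):
    c,d=ray(f,px); return c+d*(z-c[2])/d[2]
def tri(o):  # list of (f,px)
    A=np.zeros((3,3));b=np.zeros(3)
    for f,px in o:
        c,d=ray(f,px); d=d/np.linalg.norm(d);P=np.eye(3)-np.outer(d,d);A+=P;b+=P@c
    return np.linalg.solve(A,b)
def proj(f,X):
    K,k1,R,t=cam(f); return cv2.projectPoints(np.atleast_2d(np.array(X,float)),cv2.Rodrigues(R)[0],t,K,D(k1))[0][:,0]
def save(f,n): cv2.imwrite("pics/"+n,f["img"][:,:,::-1])
E
python3 - <<'E'
from h import *
s=grab_frame("scene");t=grab_frame("top")
save(s,"s0.png");save(t,"t0.png")
for f,n in((s,"s"),(t,"t")):
    print(n,"cam",ray(f,[280,210])[0].round(3))
    for q in ["lifter","seat","grip","stand","rack","bay","mark","stain_red","stain_blue"]:
        print(n,q,[(np.round(r["position"]).tolist(),round(r["p"],2)) for r in tip_of(f,q)[:3]])
print(get_state())
E
```

```text
s cam [ 0.134 -0.933  0.474]
s lifter [([310.0, 288.0], 0.72), ([269.0, 292.0], 0.63), ([234.0, 220.0], 0.61)]
s seat [([266.0, 289.0], 0.77), ([312.0, 286.0], 0.58), ([285.0, 342.0], 0.22)]
s grip [([265.0, 256.0], 0.7), ([248.0, 227.0], 0.68), ([307.0, 264.0], 0.55)]
s stand [([267.0, 294.0], 0.93)]
s rack [([236.0, 235.0], 0.86), ([374.0, 275.0], 0.32)]
s bay [([235.0, 221.0], 0.75)]
s mark [([234.0, 210.0], 0.64), ([263.0, 256.0], 0.47)]
s stain_red [([247.0, 232.0], 0.51)]
s stain_blue []
t cam [ 0.298 -0.111  1.243]
t lifter [([347.0, 251.0], 0.75), ([360.0, 221.0], 0.6)]
t seat [([352.0, 253.0], 0.53), ([360.0, 222.0], 0.41)]
t grip [([350.0, 253.0], 0.71), ([364.0, 213.0], 0.47)]
t stand [([349.0, 254.0], 0.68)]
t rack [([229.0, 234.0], 0.93)]
t bay [([362.0, 165.0], 0.73), ([241.0, 230.0], 0.61), ([293.0, 151.0], 0.18)]
t mark [([216.0, 225.0], 0.82)]
t stain_red [([217.0, 214.0], 0.75), ([348.0, 252.0], 0.7)]
t stain_blue [([209.0, 245.0], 0.46)]
{'time': 1.0, 'joint_pos': array([-1.19222399,  0.53642997, -0.00443046,  1.53788261,  0.00262528,
        1.06732441, -0.07119268]), 'joint_vel': array([ 0.00052366, -0.00075235,  0.00066323, -0.0004634 , -0.00011749,
        0.00050534, -0.0001763 ]), 'joint_efforts': array([ 8.18668723e-04, -5.70904899e+01,  9.90127176e-01, -2.51926357e+01,
       -5.62559150e-02,  1.08862063e-02,  4.54097824e-05]), 'ee_pos': array([0.27964929, 0.58675696, 0.23870296]), 'orientation': array([ 1.44893844e-05,  2.20517570e-01,  9.75383002e-01, -2.17374256e-05]), 'ft_force': array([0.4784512 , 0.5474366 , 0.13245185]), 'torque': array([0.01016276, 0.03855406, 0.01216701]), 'gripper_force': 0.0, 'grip_width': 1.0029220340996727}
```

View pics/s0.png

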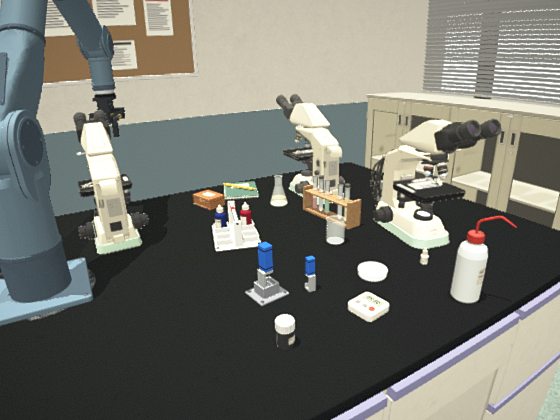

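Run:
```python
import cv2
i=cv2.imread("pics/t0.png"); cv2.imwrite("pics/t0c.png",cv2.resize(i[100:310,140:420],None,fx=2.85,fy=2.85,interpolation=cv2.INTER_CUBIC))
```

```text
(no output)
```

View pics/t0c.png

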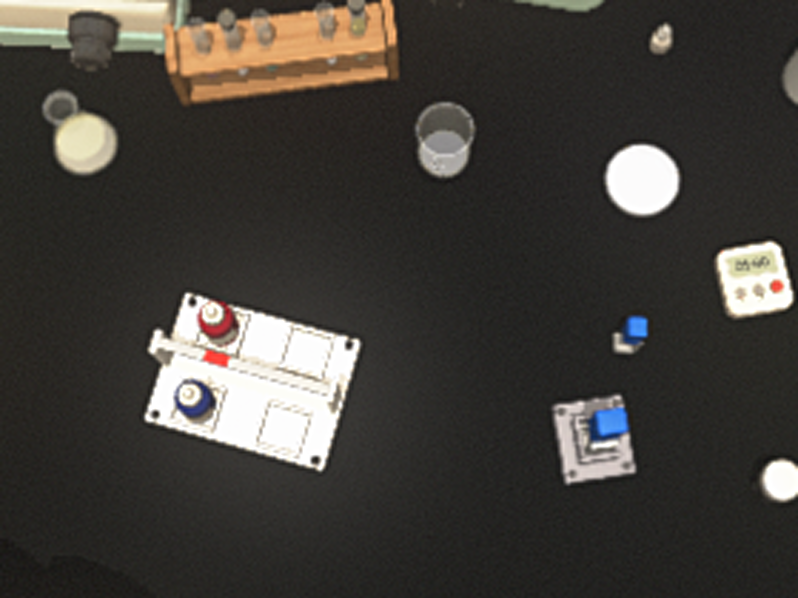

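The scene view shows the real handle in its stand at (266,275), with the small look-alike beside it at (310,272) and the rack at (236,228). In the top crop the rack's bottles and red mark are on the left, and the stand is at crop (597,437).

```bash
cat > m.py <<'E'
from h import *
t=grab_frame("top");s=grab_frame("scene")
c=lambda x,y:[140+x/2.85,100+y/2.85]
def rect(pts,z):
    P=np.array([at_z(t,c(*p),z)[:2] for p in pts]); return P
# edges: P0 far-bottle,P1 far-empty,P2 near-empty,P3 near-bottle
P=rect([(185,293),(360,341),(323,470),(146,420)],.006)
ctr=P.mean(0); yv=(P[0]+P[3]-P[1]-P[2])/2; xv=(P[0]+P[1]-P[2]-P[3])/2
print("rack",P.round(3).tolist(),ctr.round(4),"len",np.linalg.norm(yv),np.linalg.norm(xv),"yaw of +y deg",np.degrees(np.arctan2(yv[1],yv[0])), np.degrees(np.arctan2(xv[1],xv[0])))
P=rect([(554,405),(622,395),(636,472),(567,484)],.005)
a=(P[1]+P[2]-P[0]-P[3])/2;b=(P[0]+P[1]-P[2]-P[3])/2
print("stand",P.mean(0).round(4),np.linalg.norm(a),np.linalg.norm(b),np.degrees(np.arctan2(a[1],a[0])),np.degrees(np.arctan2(b[1],b[0])))
print("mark",at_z(t,c(216,358),.08), "gripTop",at_z(t,c(610,423),.122))
for n,q in (("beaker",(445,145)),("can",(783,480)),("small",(636,330)),("timer",(756,280)),("petri",(642,180)),("flask",(84,143))): print(n,at_z(t,c(*q),.03).round(3))
E
python3 m.py
python3 - <<'E'
from h import *
a=cv2.imread("pics/s0.png")[225:310,235:335]; b=cv2.imread("pics/t0.png")[225:280,325:390]
cv2.imwrite("pics/z.png",np.hstack([cv2.resize(a,(400,340),interpolation=cv2.INTER_CUBIC),cv2.resize(b,(400,340),interpolation=cv2.INTER_CUBIC)]))
E
```

```text
rack [[0.606, 0.1], [0.554, -0.068], [0.432, -0.031], [0.483, 0.136]] [0.5185 0.0343] len 0.17566968258896706 0.12775636526751052 yaw of +y deg 72.86008461563591 -16.542232590740856
stand [ 0.4536 -0.2871] 0.06574429917280676 0.07444871244256344 -82.69500229108972 6.4405258926798945
mark [0.52642186 0.05895024 0.08      ] gripTop [ 0.4520136  -0.28435132  0.122     ]
beaker [ 0.741 -0.155  0.03 ]
can [ 0.407 -0.455  0.03 ]
small [ 0.552 -0.329  0.03 ]
timer [ 0.597 -0.447  0.03 ]
petri [ 0.7   -0.345  0.03 ]
flask [0.754 0.198 0.03 ]
```

View pics/z.png

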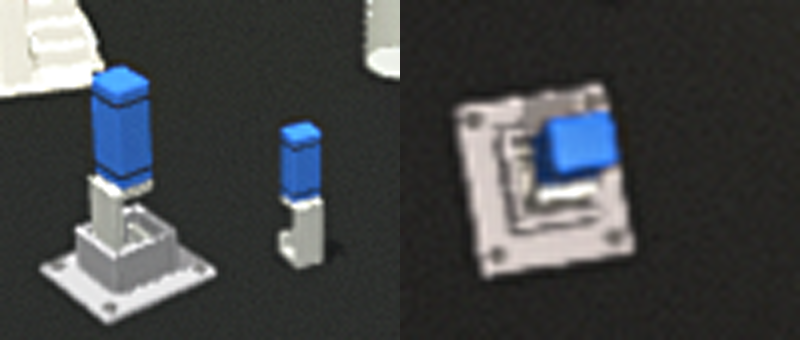

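The close-up shows the handle's back plate on the left (−x) side and its opening toward world +x. Before the long traverse I'll check where the nearby microscope stands.

Run:
```python
from h import *
s=grab_frame("scene")
for p in [(97,247),(140,247),(142,220),(95,215)]: print(p,at_z(s,p,0.01).round(3))
print("tcp px",proj(s,[[.28,.587,.239],[.28,.587,.0]]).round())
# microscope top (85,120) assumed at y of base
for z in (.2,.25,.3): print(at_z(s,(85,118),z).round(3),at_z(s,(80,145),z).round(3))
print(get_state()["time"])
```

```text
(97, 247) [0.146 0.159 0.01 ]
(140, 247) [0.255 0.091 0.01 ]
(142, 220) [0.301 0.297 0.01 ]
(95, 215) [0.165 0.44  0.01 ]
tcp px [[112. 139.]
 [123. 200.]]
[0.256 1.859 0.2  ] [0.171 0.79  0.2  ]
[0.234 1.349 0.25 ] [0.164 0.476 0.25 ]
[0.212 0.84  0.3  ] [0.158 0.161 0.3  ]
1.15
```

View pics/t0.png

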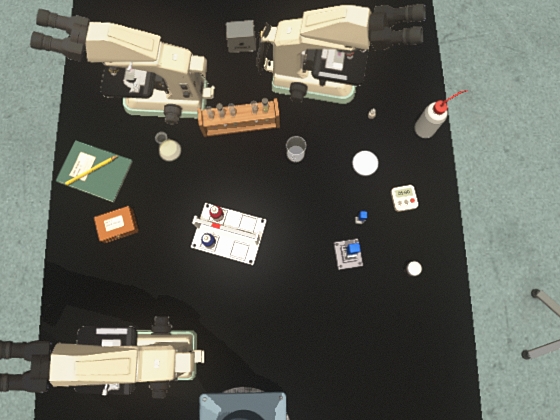

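The nearby microscope spans about x 0.15–0.30, y 0.1–0.5, so I'll move out in +x and up first, then sweep across.

```bash
python3 -m crank '[{"travel":[3,0,2],"delta_rot":[0,0,0],"fingers":8.8},{"travel":[3,0,2],"delta_rot":[0,0,0],"fingers":8.8},{"travel":[3,0,2],"delta_rot":[0,0,0],"fingers":8.8},{"travel":[3,0,2],"delta_rot":[0,0,0],"fingers":8.8},{"travel":[3,0,0],"delta_rot":[0,0,0],"fingers":8.8},{"travel":[3,-2,0],"delta_rot":[0,0,0],"fingers":8.8},{"travel":[0,-3.9,0],"delta_rot":[0,0,0.07],"fingers":8.8},{"travel":[0,-3.9,0],"delta_rot":[0,0,0.07],"fingers":8.8},{"travel":[0,-3.9,0],"delta_rot":[0,0,0.07],"fingers":8.8},{"travel":[0,-3.9,0],"delta_rot":[0,0,0.07],"fingers":8.8},{"travel":[0,-3.9,0],"delta_rot":[0,0,0.07],"fingers":8.8},{"travel":[0,-3.9,0],"delta_rot":[0,0,0.07],"fingers":8.8},{"travel":[0,-3.9,0],"delta_rot":[0,0,0.07],"fingers":8.8},{"travel":[0,-3.9,0],"delta_rot":[0,0,0.07],"fingers":8.8},{"travel":[0,-3.9,0],"delta_rot":[0,0,0],"fingers":8.8},{"travel":[0,-3.9,0],"delta_rot":[0,0,0],"fingers":8.8},{"travel":[0,-3.9,0],"delta_rot":[0,0,0],"fingers":8.8},{"travel":[0,-3.9,0],"delta_rot":[0,0,0],"fingers":8.8},{"travel":[0,-3.9,0],"delta_rot":[0,0,0],"fingers":8.8},{"travel":[0,-3.9,0],"delta_rot":[0,0,0],"fingers":8.8}]' 30
```

```text
time: 2.82
ee_pos: [0.4593, 0.0189, 0.3191]
orientation: [0.0, -0.058, 0.998, 0.0]
ft_force: [0.4, -0.1, -0.2]
grip_width: 0.996
gripper_force: 0.0
```

```bash
python3 -m crank '[{"travel":[0,-3.8,0],"delta_rot":[0,0,0],"fingers":8.8},{"travel":[0,-3.8,0],"delta_rot":[0,0,0],"fingers":8.8},{"travel":[0,-3.8,0],"delta_rot":[0,0,0],"fingers":8.8},{"travel":[0,-3.8,0],"delta_rot":[0,0,0],"fingers":8.8},{"travel":[0,-3.8,0],"delta_rot":[0,0,0],"fingers":8.8},{"travel":[0,-3.8,0],"delta_rot":[0,0,0],"fingers":8.8},{"travel":[0,-3.8,0],"delta_rot":[0,0,0],"fingers":8.8},{"travel":[-0.6,-3.8,-2],"delta_rot":[0,0,0],"fingers":8.8},{"travel":[0,0,-3],"delta_rot":[0,0,0],"fingers":8.8},{"travel":[0,0,-3],"delta_rot":[0,0,0],"fingers":8.8},{"travel":[0,0,0],"delta_rot":[0,0,0],"fingers":8.8}]' 30
```

```text
time: 3.73
ee_pos: [0.4508, -0.2805, 0.2347]
orientation: [-0.004, -0.057, 0.998, 0.002]
ft_force: [-0.9, 1.9, -0.3]
grip_width: 1.001
gripper_force: 0.0
```

Run:
```python
from h import *
t=grab_frame("top");s=grab_frame("scene");st=get_state()
print(st["ee_pos"],proj(s,[st["ee_pos"]]))
a=s["img"][150:310,190:350,::-1];b=t["img"][180:340,270:430,::-1]
cv2.imwrite("pics/h1.png",cv2.resize(np.hstack([a,b]),None,fx=2.5,fy=2.5,interpolation=cv2.INTER_CUBIC))
```

```text
[ 0.45366008 -0.2813859   0.23951863] [[259.74817794 190.02029982]]
```

View pics/h1.png

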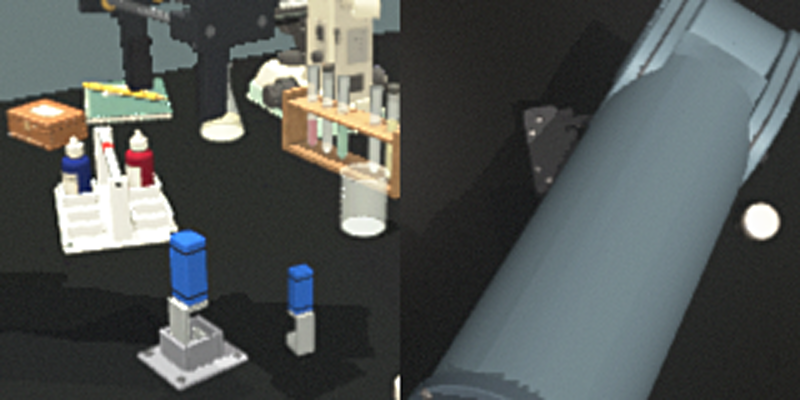

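The fingers hover above the blue grip, straddling it, with the handle below at crop (188,270). Now I'll descend and grip.

```bash
python3 -m crank '[{"travel":[0,-0.4,-2.5],"delta_rot":[0,0,0],"fingers":8.8},{"travel":[0,0,-2.5],"delta_rot":[0,0,0],"fingers":8.8},{"travel":[0,0,-2.5],"delta_rot":[0,0,0],"fingers":8.8},{"travel":[0,0,-2.5],"delta_rot":[0,0,0],"fingers":8.8},{"travel":[0,0,-2.5],"delta_rot":[0,0,0],"fingers":8.8},{"travel":[0,0,-2.5],"delta_rot":[0,0,0],"fingers":8.8},{"travel":[0,0,-1.6],"delta_rot":[0,0,0],"fingers":6},{"travel":[0,0,0],"delta_rot":[0,0,0],"fingers":4},{"travel":[0,0,0],"delta_rot":[0,0,0],"fingers":3},{"travel":[0,0,0],"delta_rot":[0,0,0],"fingers":1},{"travel":[0,0,0],"delta_rot":[0,0,0],"fingers":1},{"travel":[0,0,0],"delta_rot":[0,0,0],"fingers":1},{"travel":[0,0,0],"delta_rot":[0,0,0],"fingers":1},{"travel":[0,0,0],"delta_rot":[0,0,0],"fingers":1}]' 35
```

```text
time: 5.0
ee_pos: [0.4542, -0.2859, 0.0741]
orientation: [0.0, -0.058, 0.998, -0.0]
ft_force: [-0.6, 0.7, -1.0]
grip_width: 0.417
gripper_force: 0.0
```

```bash
python3 -m crank '[{"travel":[0,0,0],"delta_rot":[0,0,0],"fingers":1},{"travel":[0,0,0],"delta_rot":[0,0,0],"fingers":1},{"travel":[0,0,0],"delta_rot":[0,0,0],"fingers":1},{"travel":[0,0,0],"delta_rot":[0,0,0],"fingers":1},{"travel":[0,0,0],"delta_rot":[0,0,0],"fingers":1},{"travel":[0,0,0],"delta_rot":[0,0,0],"fingers":1}]' 35
```

```text
time: 5.5
ee_pos: [0.454, -0.2858, 0.0736]
orientation: [0.0, -0.058, 0.998, -0.0]
ft_force: [-1.2, 0.1, 3.0]
grip_width: 0.291
gripper_force: 35.0
```

Gripped at about 25.6 mm with 35 N. Next I'll lift straight out of the stand and go to the rack's −x side, over the empty half.

```bash
python3 -m crank '[{"travel":[0,0,1],"delta_rot":[0,0,0],"fingers":1},{"travel":[0,0,2],"delta_rot":[0,0,0],"fingers":1},{"travel":[0,0,3],"delta_rot":[0,0,0],"fingers":1},{"travel":[0,0,3],"delta_rot":[0,0,0],"fingers":1},{"travel":[0,0,3],"delta_rot":[0,0,0],"fingers":1},{"travel":[0,0,1],"delta_rot":[0,0,0],"fingers":1},{"travel":[0.3,2.9,0],"delta_rot":[0,0,-0.0411],"fingers":1},{"travel":[0.3,2.9,0],"delta_rot":[0,0,-0.0411],"fingers":1},{"travel":[0.3,2.9,0],"delta_rot":[0,0,-0.0411],"fingers":1},{"travel":[0.3,2.9,0],"delta_rot":[0,0,-0.0411],"fingers":1},{"travel":[0.3,2.9,0],"delta_rot":[0,0,-0.0411],"fingers":1},{"travel":[0.3,2.9,0],"delta_rot":[0,0,-0.0411],"fingers":1},{"travel":[0.3,2.9,0],"delta_rot":[0,0,-0.0411],"fingers":1},{"travel":[0.3,2.9,0],"delta_rot":[0,0,-0.0411],"fingers":1},{"travel":[0.3,2.9,0],"delta_rot":[0,0,-0.0411],"fingers":1},{"travel":[0.2,2.9,0],"delta_rot":[0,0,-0.0411],"fingers":1},{"travel":[0,0,0],"delta_rot":[0,0,0],"fingers":1},{"travel":[0,0,0],"delta_rot":[0,0,0],"fingers":1},{"travel":[0,0,0],"delta_rot":[0,0,0],"fingers":1}]'
```

```text
time: 7.08
ee_pos: [0.4825, 0.0035, 0.2033]
orientation: [-0.0, 0.147, 0.989, -0.0]
ft_force: [0.6, -1.0, -0.5]
grip_width: 0.291
gripper_force: 35.0
```

```bash
cat > look.py <<'E'
import sys
from h import *
t=grab_frame("top");s=grab_frame("scene");st=get_state();print(st["time"],st["ee_pos"].round(4),st["orientation"].round(3),st["ft_force"].round(1),st["grip_width"],st["gripper_force"])
C=np.array([.5185,.0343]);ya=np.radians(-16.85);ex=np.array([np.cos(ya),np.sin(ya)]);ey=np.array([-ex[1],ex[0]])
d=st["ee_pos"][:2]-C; print("rackframe mm",(d@ex*1000).round(1),(d@ey*1000).round(1),"hook z",((st["ee_pos"][2]-.0686)*1000).round(1))
q=st["orientation"];print("tool y deg",np.degrees(np.arctan2(2*q[2]**2-1+2*q[0]**2,2*q[1]*q[2]-2*0)).round(2))
a=s["img"][150:270,180:300,::-1];a=cv2.resize(a,(600,600),interpolation=cv2.INTER_CUBIC)
cv2.imwrite("pics/"+sys.argv[1],a)
# predicted geometry of the hook & bar in scene, crop coords
def W(x,y,z): p=C+x*ex/1000+y*ey/1000; return [p[0],p[1],z/1000]
print("bar ends px crop",((proj(s,[W(0,-80,75),W(0,80,75),W(0,25,75),W(-64,-88,6),W(64,-88,6)])-[180,150])*5).round().tolist())
hx,hy=d@ex*1000,d@ey*1000;hz=(st["ee_pos"][2]-.0686)*1000
print("hook px crop",((proj(s,[W(hx-15,hy-12,hz),W(hx+14,hy-12,hz),W(hx-15,hy-12,hz+57),W(hx+14,hy-12,hz+18)])-[180,150])*5).round().tolist())
E
python3 look.py l1.png
```

```text
7.1833 [0.4826 0.0028 0.2034] [-0.     0.148  0.989 -0.   ] [-0.3 -0.4 -0.6] 0.29065204988142723 34.99778229743242
rackframe mm -25.2 -40.6 hook z 134.8
tool y deg 72.95
bar ends px crop [[281.0, 363.0], [250.0, 266.0], [260.0, 297.0], [175.0, 499.0], [406.0, 470.0]]
hook px crop [[193.0, 250.0], [247.0, 245.0], [184.0, 148.0], [244.0, 213.0]]
```

View pics/l1.png

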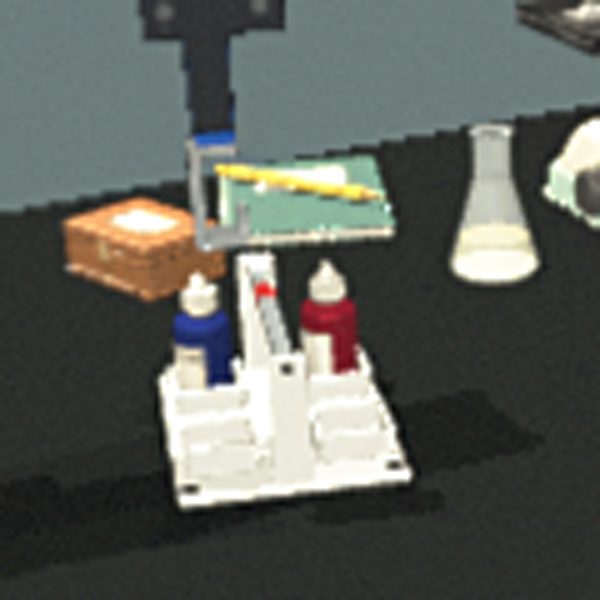

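The hook hangs at crop (197–247, 245), matching the prediction to within about 1 px, and the rack corners fit too. The hook is beside the bar with its opening toward it, so I'll lower it, then pass it under.

```bash
python3 -m crank '[{"travel":[0,0.2,-2],"delta_rot":[0,0,0],"fingers":1},{"travel":[0,0,-2],"delta_rot":[0,0,0],"fingers":1},{"travel":[0,0,-2],"delta_rot":[0,0,0],"fingers":1},{"travel":[0,0,-1.5],"delta_rot":[0,0,0],"fingers":1},{"travel":[0,0,-1.2],"delta_rot":[0,0,0],"fingers":1},{"travel":[0,0,-0.7],"delta_rot":[0,0,0],"fingers":1},{"travel":[0,0,0],"delta_rot":[0,0,0],"fingers":1},{"travel":[0,0,0],"delta_rot":[0,0,0],"fingers":1},{"travel":[0,0,0],"delta_rot":[0,0,0],"fingers":1}]'; python3 look.py l2.png
```

```text
time: 7.93
ee_pos: [0.4835, 0.0058, 0.1102]
orientation: [0.001, 0.148, 0.989, 0.0]
ft_force: [-0.5, -0.2, -0.5]
grip_width: 0.292
gripper_force: 35.0
8.0333 [0.4835 0.0061 0.1103] [0.001 0.147 0.989 0.   ] [ 0.5  0.  -0.9] 0.2904273045189308 34.9979047710076
rackframe mm -25.3 -37.1 hook z 41.7
tool y deg 73.04
bar ends px crop [[281.0, 363.0], [250.0, 266.0], [260.0, 297.0], [175.0, 499.0], [406.0, 470.0]]
hook px crop [[207.0, 406.0], [258.0, 400.0], [198.0, 310.0], [256.0, 370.0]]
```

View pics/l2.png

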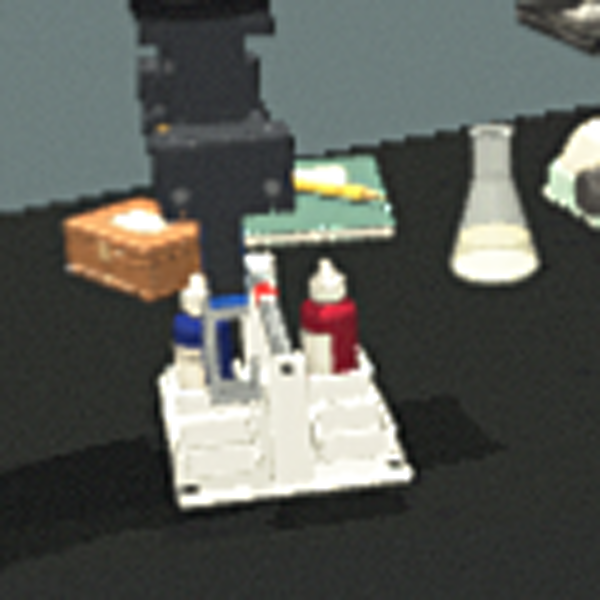

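The hook sits left of the bar at crop (205–255, 400), with its opening at bar height. Now I'll pass it under the bar, raise it 16 mm and check.

```bash
python3 -m crank '[{"travel":[0.6,-0.18,0],"delta_rot":[0,0,0],"fingers":1},{"travel":[0.6,-0.18,0],"delta_rot":[0,0,0],"fingers":1},{"travel":[0.6,-0.18,0],"delta_rot":[0,0,0],"fingers":1},{"travel":[0.6,-0.19,0],"delta_rot":[0,0,0],"fingers":1},{"travel":[0,0,0],"delta_rot":[0,0,0],"fingers":1},{"travel":[0,0,0],"delta_rot":[0,0,0],"fingers":1},{"travel":[0,0,0.5],"delta_rot":[0,0,0],"fingers":1},{"travel":[0,0,0.5],"delta_rot":[0,0,0],"fingers":1},{"travel":[0,0,0.6],"delta_rot":[0,0,0],"fingers":1},{"travel":[0,0,0],"delta_rot":[0,0,0],"fingers":1},{"travel":[0,0,0],"delta_rot":[0,0,0],"fingers":1}]'; python3 look.py l3.png
```

```text
time: 8.95
ee_pos: [0.5073, -0.0009, 0.1261]
orientation: [0.001, 0.147, 0.989, 0.0]
ft_force: [0.1, 0.9, -0.3]
grip_width: 0.288
gripper_force: 35.0
9.05 [ 0.5068 -0.001   0.1256] [0.    0.147 0.989 0.   ] [ 0.  -0.2 -0.5] 0.2952690447708933 34.997919467277825
rackframe mm -0.9 -37.1 hook z 57.0
tool y deg 73.06
bar ends px crop [[281.0, 363.0], [250.0, 266.0], [260.0, 297.0], [175.0, 499.0], [406.0, 470.0]]
hook px crop [[248.0, 375.0], [300.0, 370.0], [240.0, 280.0], [298.0, 340.0]]
```

View pics/l3.png

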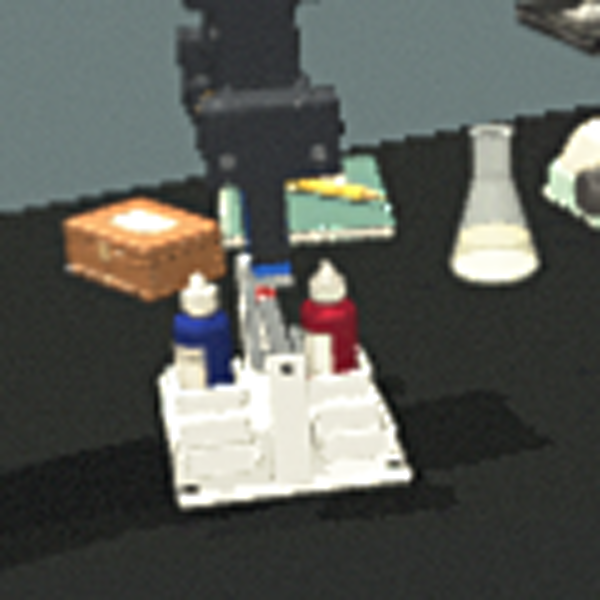

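The hook is round the bar (no contact force, rack unmoved, red band visible at crop (265,292)). Sliding it 62 mm to the mark.

```bash
python3 -m crank '[{"travel":[0,0,0],"delta_rot":[0,0,0],"fingers":1},{"travel":[0.23,0.74,0],"delta_rot":[0,0,0],"fingers":1},{"travel":[0.23,0.74,0],"delta_rot":[0,0,0],"fingers":1},{"travel":[0.23,0.74,0],"delta_rot":[0,0,0],"fingers":1},{"travel":[0.23,0.74,0],"delta_rot":[0,0,0],"fingers":1},{"travel":[0.23,0.74,0],"delta_rot":[0,0,0],"fingers":1},{"travel":[0.23,0.74,0],"delta_rot":[0,0,0],"fingers":1},{"travel":[0.23,0.74,0],"delta_rot":[0,0,0],"fingers":1},{"travel":[0.23,0.74,0],"delta_rot":[0,0,0],"fingers":1},{"travel":[0,0,0],"delta_rot":[0,0,0],"fingers":1},{"travel":[0,0,0],"delta_rot":[0,0,0],"fingers":1},{"travel":[0,0,0],"delta_rot":[0,0,0],"fingers":1}]'; python3 look.py l4.png
```

```text
time: 10.05
ee_pos: [0.5252, 0.0577, 0.1255]
orientation: [-0.0, 0.148, 0.989, -0.0]
ft_force: [0.1, 0.1, -1.1]
grip_width: 0.295
gripper_force: 35.0
10.15 [0.5252 0.0575 0.1255] [-0.     0.148  0.989 -0.   ] [ 0.   0.2 -0.3] 0.2918909786347653 34.997793599031866
rackframe mm -0.3 24.1 hook z 56.9
tool y deg 73.0
bar ends px crop [[281.0, 363.0], [250.0, 266.0], [260.0, 297.0], [175.0, 499.0], [406.0, 470.0]]
hook px crop [[238.0, 336.0], [287.0, 330.0], [230.0, 244.0], [285.0, 302.0]]
```

View pics/l4.png

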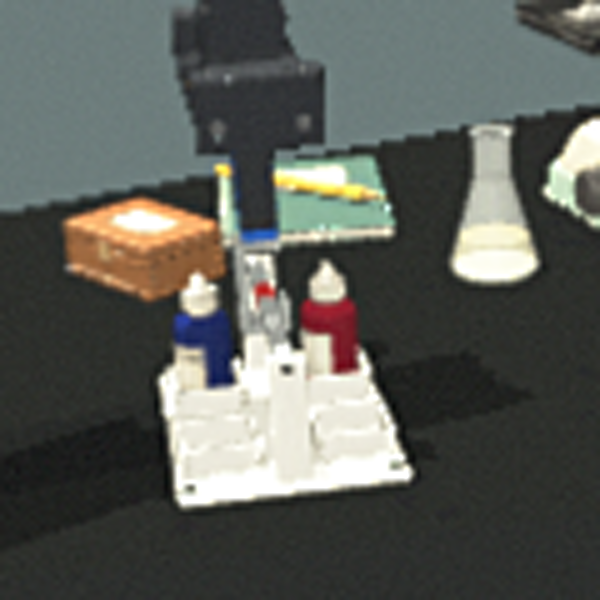

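The red band sits mid-hook at crop (263,292), with the rack still standing and no contact forces. Now a gentle lift with a firmer grip.

```bash
python3 -m crank '[{"travel":[0.03,0.1,0],"delta_rot":[0,0,0],"fingers":1},{"travel":[0,0,0.3],"delta_rot":[0,0,0],"fingers":1},{"travel":[0,0,0.2],"delta_rot":[0,0,0],"fingers":1},{"travel":[0,0,0.2],"delta_rot":[0,0,0],"fingers":1},{"travel":[0,0,0.2],"delta_rot":[0,0,0],"fingers":1},{"travel":[0,0,0.2],"delta_rot":[0,0,0],"fingers":1},{"travel":[0,0,0.3],"delta_rot":[0,0,0],"fingers":1},{"travel":[0,0,0.5],"delta_rot":[0,0,0],"fingers":1},{"travel":[0,0,0.5],"delta_rot":[0,0,0],"fingers":1},{"travel":[0,0,0.4],"delta_rot":[0,0,0],"fingers":1},{"travel":[0,0,0.2],"delta_rot":[0,0,0],"fingers":1},{"travel":[0,0,0],"delta_rot":[0,0,0],"fingers":1},{"travel":[0,0,0],"delta_rot":[0,0,0],"fingers":1},{"travel":[0,0,0],"delta_rot":[0,0,0],"fingers":1}]' 50
python3 - <<'E'
from h import *
s=grab_frame("scene");st=get_state();print(st["torque"].round(3),st["ft_force"].round(2))
a=cv2.resize(s["img"][150:270,180:300,::-1],(600,600),interpolation=cv2.INTER_CUBIC);cv2.imwrite("pics/l5.png",a)
g=(s["img"].min(2)>120).astype(np.uint8)
m=g[200:262,205:270];m=cv2.connectedComponentsWithStats(m)
i=1+m[2][1:,4].argmax();M=(m[1]==i);
ys=[np.where(M[:,c])[0].max()+200 if M[:,c].any() else -1 for c in range(65)]
print(ys)
E
```

```text
time: 11.32
ee_pos: [0.5254, 0.0592, 0.1553]
orientation: [-0.0, 0.147, 0.989, -0.0]
ft_force: [0.1, -1.2, -4.2]
grip_width: 0.289
gripper_force: 50.0
[ 0.038  0.048 -0.053] [-0.22  0.09 -4.71]
[-1, -1, -1, -1, -1, -1, np.int64(224), np.int64(227), np.int64(233), np.int64(242), np.int64(243), np.int64(243), np.int64(243), np.int64(243), np.int64(243), np.int64(242), np.int64(242), np.int64(242), np.int64(242), np.int64(242), np.int64(242), np.int64(242), np.int64(242), np.int64(242), np.int64(241), np.int64(241), np.int64(241), np.int64(241), np.int64(241), np.int64(241), np.int64(241), np.int64(241), np.int64(241), np.int64(240), np.int64(240), np.int64(240), np.int64(240), np.int64(240), np.int64(240), np.int64(240), np.int64(240), np.int64(239), np.int64(239), np.int64(239), np.int64(239), np.int64(239), np.int64(239), np.int64(239), np.int64(239), np.int64(239), np.int64(238), np.int64(238), np.int64(238), np.int64(238), np.int64(238), np.int64(238), np.int64(237), -1, -1, -1, -1, -1, -1, -1, -1]
```

The full weight is on the hook (about 4.5 N), and the front edge slopes as it did when standing, so the rack is level. Lifting the remaining 8 cm.

```bash
python3 -m crank '[{"travel":[0,0,0.3],"delta_rot":[0,0,0],"fingers":1},{"travel":[0,0,0.6],"delta_rot":[0,0,0],"fingers":1},{"travel":[0,0,0.8],"delta_rot":[0,0,0],"fingers":1},{"travel":[0,0,0.9],"delta_rot":[0,0,0],"fingers":1},{"travel":[0,0,0.9],"delta_rot":[0,0,0],"fingers":1},{"travel":[0,0,0.9],"delta_rot":[0,0,0],"fingers":1},{"travel":[0,0,0.9],"delta_rot":[0,0,0],"fingers":1},{"travel":[0,0,0.9],"delta_rot":[0,0,0],"fingers":1},{"travel":[0,0,0.8],"delta_rot":[0,0,0],"fingers":1},{"travel":[0,0,0.6],"delta_rot":[0,0,0],"fingers":1},{"travel":[0,0,0.4],"delta_rot":[0,0,0],"fingers":1},{"travel":[0,0,0.2],"delta_rot":[0,0,0],"fingers":1},{"travel":[0,0,0],"delta_rot":[0,0,0],"fingers":1},{"travel":[0,0,0],"delta_rot":[0,0,0],"fingers":1},{"travel":[0,0,0],"delta_rot":[0,0,0],"fingers":1},{"travel":[0,0,0],"delta_rot":[0,0,0],"fingers":1},{"travel":[0,0,0],"delta_rot":[0,0,0],"fingers":1},{"travel":[0,0,0],"delta_rot":[0,0,0],"fingers":1},{"travel":[0,0,0],"delta_rot":[0,0,0],"fingers":1},{"travel":[0,0,0],"delta_rot":[0,0,0],"fingers":1}]'; python3 look.py l6.png
```

```text
time: 13.03
ee_pos: [0.5256, 0.0591, 0.2374]
orientation: [-0.0, 0.147, 0.989, -0.0]
ft_force: [-0.2, -0.7, -3.9]
grip_width: 0.291
gripper_force: 50.0
13.1333 [0.5256 0.0591 0.2375] [0.    0.147 0.989 0.   ] [ 1.2 -0.2 -4.6] 0.28994181247655765 49.997957702726126
rackframe mm -0.4 25.8 hook z 168.9
tool y deg 73.05
bar ends px crop [[281.0, 363.0], [250.0, 266.0], [260.0, 297.0], [175.0, 499.0], [406.0, 470.0]]
hook px crop [[223.0, 151.0], [274.0, 147.0], [215.0, 53.0], [271.0, 116.0]]
```

View pics/l6.png

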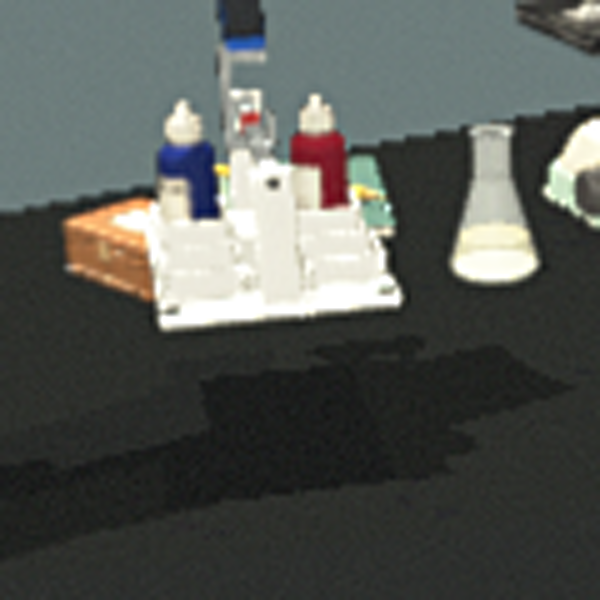

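The rack hangs clear with both bottles upright; its front base corners are at crop (160,327) and (402,303). I'll check the tilt against a level prediction.

Run:
```python
from h import *
s=grab_frame("scene")
C=np.array([.5185,.0343]);ya=np.radians(-16.85);ex=np.array([np.cos(ya),np.sin(ya)]);ey=np.array([-ex[1],ex[0]])
def W(x,y,z): p=C+(x*ex+y*ey)/1000; return [p[0],p[1],z/1000]
f=lambda X:((proj(s,X)-[180,150])*5).round().tolist()
print("standing",f([W(-64,-88,0),W(64,-88,0),W(0,25,80)]),"obs (180,505),(410,478),(263,292)")
for th in (-.1,-.05,0,.05,.1):  # tilt about rack x at mark
    def T(x,y,z): 
        dy,dz=y-25,z-70; return W(x,25+dy*np.cos(th)-dz*np.sin(th),175+dy*np.sin(th)+dz*np.cos(th))
    print(th,f([T(-64,-88,0),T(64,-88,0),T(0,25,80)]))
print(get_state()["torque"].round(3),get_state()["joint_vel"].round(4))
```

```text
standing [[176.0, 508.0], [406.0, 480.0], [259.0, 289.0]] obs (180,505),(410,478),(263,292)
-0.1 [[156.0, 314.0], [399.0, 288.0], [245.0, 116.0]]
-0.05 [[157.0, 322.0], [398.0, 296.0], [245.0, 116.0]]
0 [[158.0, 330.0], [397.0, 304.0], [246.0, 116.0]]
0.05 [[158.0, 337.0], [397.0, 311.0], [246.0, 117.0]]
0.1 [[159.0, 344.0], [396.0, 318.0], [246.0, 117.0]]
[-0.022  0.023  0.024] [-0.0007  0.0005 -0.0002 -0.0013 -0.0004 -0.0004  0.0009]
```

The observation fits a level rack (tilt about 0 ± 0.02 rad), roughly 10 cm up and still, so I'm handing in.

```bash
python3 -c "
from workcell import *
print(sign_off())"
```

```text
the job is handed in; nothing more can be done
None
```

I handed the job in with the rack hanging from the handle at the red mark, about 10 cm above the bench, level and still, with both bottles upright in their places; the sign-off returned no verdict.

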